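# Reload the tape sealer and latch its guard

## Robot

A 7-joint arm with a two-finger parallel gripper is mounted at the origin on the work surface. World frame = base frame: x ahead of the robot, y to its left, z up, the work surface at z = 0. Lengths are in m, angles in rad, forces in N, time in s.
With the tool pointing down it reaches from about 0.35 to 0.9 m from the base axis. Payload 7.2 kg.
Tool frame: the origin (TCP) lies at the very end of the fingers, on their centre line; the grasp point (between the pads) lies 19 mm behind it; z points along the fingers, y is the direction in which the jaws open and shut (so a half turn about z gives the same grasp; the last joint's range is limited). The gripper opens to 85 mm and grips with 20 to 120 N. Pads are 22 mm wide; open, the fingers measure 114 mm over their backs; the gripper's body (76 mm by 85 mm) begins 54 mm behind the grasp point. The pads swing forward as they close: fully open they stand 13 mm farther back than shut.
Start: joints at [-1.211, 0.411, -0.013, 1.596, 0.006, 1.134, -0.082], TCP at [0.259, 0.569, 0.231] pointing down, gripper open.
Joint ranges: [-2.95, 2.95], [-0.29, 1.99], [-1.47, 1.44], [0.14, 2.54], [-1.03, 4.17], [0.13, 1.85], [-2.86, 2.86]. Speed limits (rad/s): [2.39, 2.39, 3.01, 3.01, 3.14, 3.14, 3.14].

## Interface

Orientations are given as a unit quaternion [w, x, y, z].
In Python, from bench import bot gives the robot as it stands.
- The arm moves only by the tool carry_out, never from a script. Its argument "plan" is a list of rows, each an object of numbers: "tx", "ty", "tz": the shift along the tool's x, y, z in cm; "wx", "wy", "wz": the turn, a rotation vector about the tool's x, y, z in rad. A call has 1 to 5 rows; each row shifts and turns the commanded pose from where the row before left it, along the tool's axes as they then stand; what a row does not reach is not made up. A row lasts 1/10 s, in which the tool goes at most 50 mm and 8.59 degrees, less where a joint would pass 70% of its speed; a pose out of reach is approached as far as the arm can. A call is refused whole if a number of a shift passes 5 or a number of a turn 0.15, either way. A call with a gripper value outside its range is refused whole. "claw" is the closure in counts, from 0 (fully open) to 255 (shut), set as the call begins (left out, the last holds). The fingers move at their own pace and stop on an object; "newtons" is the grip in N (left out, the last holds). Time passes only in rows, so rows that do not move let the fingers close. It gives the time, the measured TCP pose, the force and the opening at its end, in the units of the state.
- bot.state(): the state, without advancing time (a new reading comes with each control period).
- bot.grab_frame(name): name is "scene" or "top"; returns a dict with "pixels" (400x640x3 uint8, red, green, blue), "intrinsics" (3x3 intrinsics, pixels), "dist" ([k1, k2, p1, p2, k3] as OpenCV has them; the pictures are not rectified), "R" (3x3) and "t" (3): a world point X has camera coordinates R X + t. Camera axes: x right, y down, z forward; pixel columns grow to the right and rows downward; lengths in m; the calibration is good to about 2 mm. A picture is of the moment at which its call begins. There is no depth.
- bot.finish_job(): hands the job in, once; it reports no verdict.
The state is a dict: "time": time; "qpos": joint angles; "qvel": joint speeds; "effort": joint torques, N m; "tcp_pos": TCP position; "tcp_rot": TCP orientation; "contact_force": force on the tool from outside, world axes, zero at the start; "torque": the same for the moment, N m; "opening": opening from 0.0 (shut) to 1.0 (fully open).
Only numpy, scipy, OpenCV 4.12 (cv2) and the standard library are available. Lean on these libraries where they do the work, as an engineer would, in place of code of your own. Each camera call takes 0.05 s, during which the arm holds its last target.

## Task

Take the green tape cassette off its storage rail and stand it upright, fully down, in the bay of the tape sealer, letting go of it there. Then push the sealer's clear guard shut over it until the latch clicks. Leave the orange cassette clipped on the rail and the spray bottle, tape dispenser and carton where they stand.

Things in the scene. Friction and masses are not known exactly. Their poses are not given: they have to be found in the camera images.
- green_center (a point): Centre of the green cassette (to be loaded), half-way up: upright loose plastic box, 108 mm long (own x), 28 thick (y), 97 high (z), 0.2 kg; a half turn about z changes nothing. Top 32 mm: a grip fin 70 mm long (x), 16 thick (y), to pinch from above. It straddles the rail, underside at 35 mm, top at 132 mm. Sprung balls hold its feet: straight up takes 10 to 16 N over the first 5 mm; grip firmly.
- orange_center (a point): Centre of the orange cassette: same size and shape as the green one, parallel to it, on the other station of the rail, 95 mm away along the rail (own y). Green and orange may be on either station. It stays on the rail.
- rack: Storage rail, fixed: blue base plate 120 x 220 x 12 mm with an aluminium bar along its y (36 mm wide in x, 200 mm long, top at 60 mm). Origin on the table under its centre. The cassettes sit at its y = -47.5 and +47.5 mm, x = 0, their axes along the rack's; once off the detent, lift them 25 mm to clear the bar.
- sealer: Tape sealer, fixed: white base 170 mm (its x) by 290 mm (its y), deck 50 mm above the table, with a grey head block 20 mm high on the deck at its +y end (y from 99 to 145 mm). Origin on the table under the middle of the base. The guard slides along its y.
- bay (a point): Middle of the floor of the bay, the yellow-rimmed pocket in the sealer's deck: sealer x = 0, y = +45 mm, 30 mm above the table; axes parallel to the sealer's. Pocket 118 mm (x) by 38 mm (y), 20 mm deep; the cassette's 108 x 28 mm footprint goes in upright, length along x, either way round, down to the floor; its top is then 127 mm above the table.
- guard (a joint): Opening of the guard, m: 0 shut, 0.13 fully open (towards sealer -y). A clear hood, 144 mm (x) by 100 mm (y), roof top 146 mm above the table, centred over the bay when shut; its +y end is open, to pass over the seated cassette. Slides at about 3 N, stays where left. If it starts part-way over the bay, push it open first. From 20 to 2 mm the latch adds up to 9 N, then snaps; it stops at 0.
- guard_handle (a point): Centre of the black handle block on the guard's roof: 70 mm (sealer x) by 18 mm (sealer y), 40 mm high, from 146 to 186 mm above the table. It moves with the guard: at sealer x = 0, y = 25 mm minus the opening. Push it on its +y or -y face with the fingers, or pinch it from above.
- latch (a joint): How far the red sprung latch pawl on the head block (sealer x = +70 mm, y = 105 mm) is pressed down, m: 0 = up; about 0.005 while the guard's steel pin rides over it; it springs back to 0 behind the pin when the guard is shut and caught.
- spray_bottle: White spray bottle with blue collar, loose, standing beside the sealer's +x side; radius 37 mm, 182 mm high, head 60 mm long. Origin under its centre. Not to be disturbed.
- tape_dispenser: Bright green hand tape dispenser, loose, 55 x 150 (own y) x 82 mm high, 0.7 kg, standing on the robot's side of the rail. Origin under its centre. Not to be disturbed.
- carton: Brown carton, loose, 80 x 150 (own y) x 72 mm high, standing beyond the rail (rack +x). Origin under its centre. Not to be disturbed.
Mind the look-alikes: they are no part of the job. Of the things shaped like the part that bears green_center, the green one is meant.

How it is judged:
On the way, in this order (a step that is already met when the one before it is completed fails the run):
1. the green cassette has been lifted clear of the rail (height (world z) of green_center above 0.112 m), for 0.1 s.
2. the green cassette stands fully down in the sealer's bay and has been let go (x of green_center in the frame of bay between -0.008 and 0.008 m and y of green_center in the frame of bay between -0.008 and 0.008 m and z of green_center in the frame of bay between 0.042 and 0.053 m and angle between green_center's own z axis and vertical below 0.08 rad and contact force between the fingers and green below 0.3 N), for 0.2 s.
3. the guard is shut and the latch has caught (value of joint guard below 0.0035 m and value of joint latch below 0.0015 m), for 0.2 s.
At the end, for the whole second after the job is handed in: Green cassette at rest in the bay: within 8 mm of its middle in x and y, centre 42 to 53 mm above the bay floor, tilt under 0.08 rad. Guard opening under 3.5 mm, latch back up (under 1.5 mm down). Orange cassette within 15 mm of where it was (all of step 3 and x of green_center in the frame of bay between -0.008 and 0.008 m and y of green_center in the frame of bay between -0.008 and 0.008 m and z of green_center in the frame of bay between 0.042 and 0.053 m and angle between green_center's own z axis and vertical below 0.08 rad and linear speed of green below 0.02 m/s and distance of orange_center from where it was at the start of the episode below 0.015 m); the robot touches nothing.
It fails at once if the orange cassette is pulled off or shifted on the rail (distance of orange_center from where it was at the start of the episode above 0.02 m).
It fails at once if the spray bottle is knocked (distance of spray_bottle from where it was at the start of the episode above 0.03 m or angle between spray_bottle's own z axis and vertical above 0.4 rad).
It fails at once if the tape dispenser is pushed away (distance of tape_dispenser from where it was at the start of the episode above 0.03 m).
It fails at once if the carton is pushed away (distance of carton from where it was at the start of the episode above 0.03 m).
It also fails if it takes over 72 s, if anything falls off the work surface, if the arm or the gripper's body presses on something with over 40 N, if the wrist force passes 120 N, or if a joint passes its speed limit or range.

## Working session

There is one attempt and no reset: what is moved stays moved. The work goes in short steps, Python scripts to look and compute and a tool call to move; the robot and the scene stay as the last step left them, time stands still between calls to the robot, and variables do not carry over. Pictures are saved under pics/ and viewed, and the job is handed in when it is done.

Besides the shell and the picture viewer there is one more tool, called after ">>>" as name([rows], argument=value, ...), one row to a line, values as JSON. carry_out: Moves the arm, as the interface text tells. Its arguments: {"type":"object","properties":{"plan":{"type":"array"},"claw":{"type":"number"},"newtons":{"type":"number"}},"required":["plan"]}

```bash
mkdir -p pics; ls; python3 - <<'E'
from bench import bot
import cv2,pickle
s=bot.state()
for k,v in s.items(): print(k,v)
fs={}
for n in("scene","top"):
    f=bot.grab_frame(n); fs[n]=f
    cv2.imwrite(f"pics/{n}0.png",f["pixels"][:,:,::-1])
    print(n,f["intrinsics"],f["dist"],f["R"],f["t"])
pickle.dump(fs,open("f0.pkl","wb"))
E
```

```text
pics
time 0.0
qpos [-1.21120647  0.41191711 -0.01272067  1.59703648  0.00559435  1.13429375
 -0.08220168]
qvel [-1.59691896e-03  1.00848312e-04 -2.46459312e-04 -5.28408426e-04
  1.29879461e-03  1.07650647e-03  2.33526554e-05]
effort [-4.72681932e-04 -6.00608468e+01  6.81519583e-01 -2.99412096e+01
  1.36155906e-02  1.07521832e-02 -1.73724493e-05]
tcp_pos [0.25911559 0.56821697 0.2304454 ]
tcp_rot [-1.19596163e-04  2.12253697e-01  9.77214261e-01 -8.00691106e-04]
contact_force [ 0.59807925 -0.2434869   0.69783689]
torque [-0.01017237  0.0464154  -0.03458703]
opening 0.998174747492891
scene [[456.20750404   0.         327.64257291]
 [  0.         456.20750404 204.05765696]
 [  0.           0.           1.        ]] [-0.12535347  0.          0.          0.          0.        ] [[ 0.33445219  0.94227636  0.01603135]
 [ 0.77227419 -0.2642827  -0.5777086 ]
 [-0.54012435  0.2055965  -0.81608564]] [-0.19447223 -0.33788718  1.6822922 ]
top [[432.15775503   0.         313.51065655]
 [  0.         432.15775503 199.38684661]
 [  0.           0.           1.        ]] [0.01321498 0.         0.         0.         0.        ] [[-0.02333831 -0.99958686 -0.01677617]
 [-0.99422576  0.0249647  -0.10436431]
 [ 0.10474001  0.01424362 -0.99439763]] [0.05724644 0.51880818 0.99677653]
```

View pics/scene0.png

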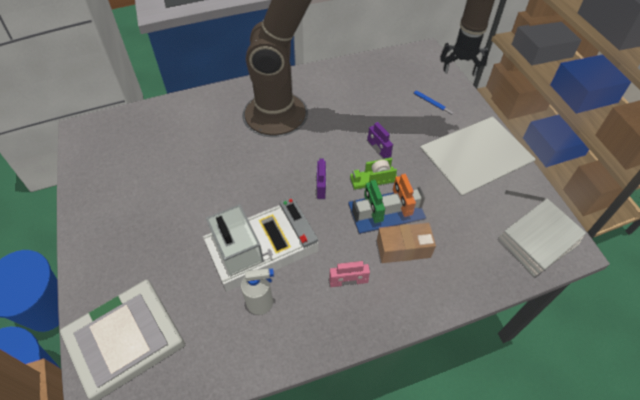

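View pics/top0.png

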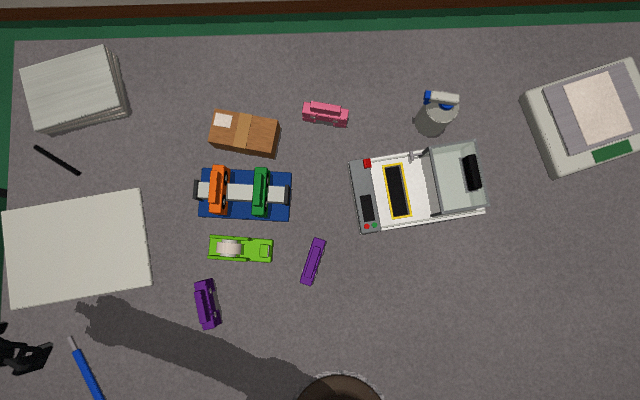

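```bash
python3 - <<'E'
import pickle,cv2
fs=pickle.load(open("f0.pkl","rb"))
t=fs["top"]["pixels"][:,:,::-1]
cv2.imwrite("pics/c1.png",cv2.resize(t[130:240,180:310],None,fx=6,fy=5.4,interpolation=cv2.INTER_CUBIC))
cv2.imwrite("pics/c2.png",cv2.resize(t[125:245,340:500],None,fx=5,fy=5,interpolation=cv2.INTER_CUBIC))
s=fs["scene"]["pixels"][:,:,::-1]
cv2.imwrite("pics/c3.png",cv2.resize(s[150:320,195:445],None,fx=3.2,fy=3.2,interpolation=cv2.INTER_CUBIC))
E
```

```text
(no output)
```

View pics/c1.png

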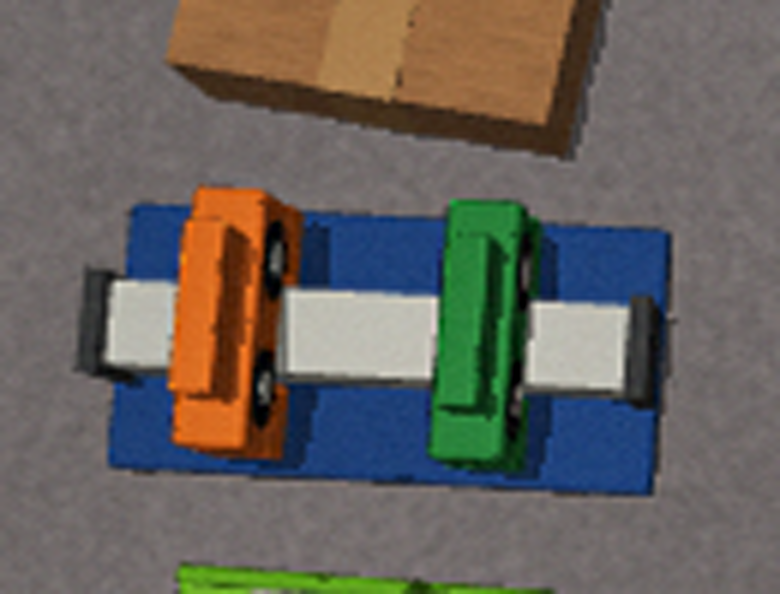

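View pics/c2.png

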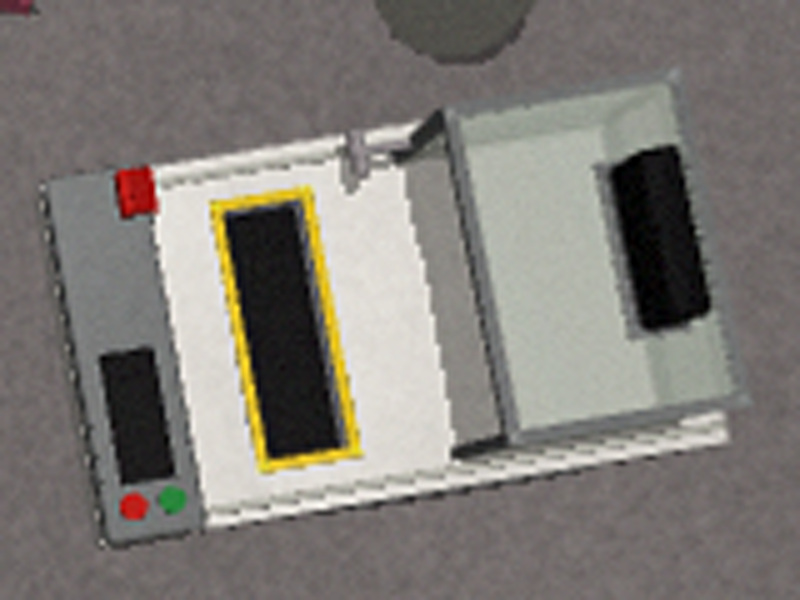

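View pics/c3.png

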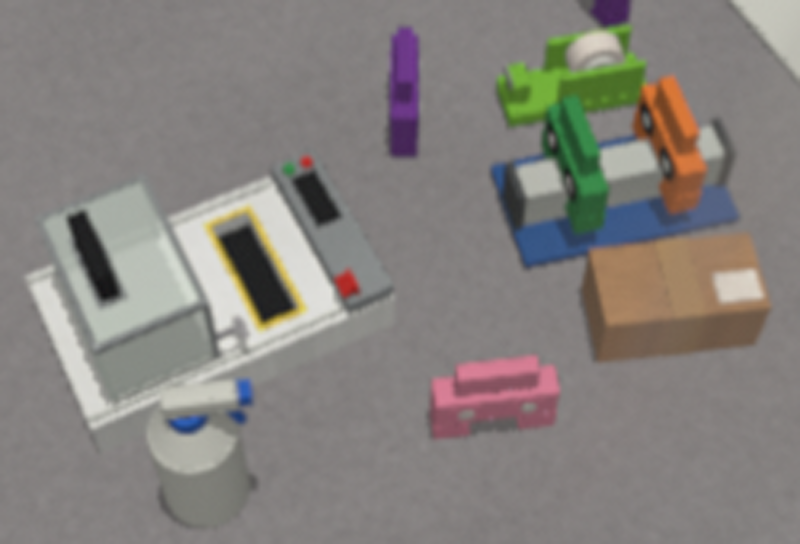

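```bash
cat > h.py <<'E'
import numpy as np,cv2,pickle
from scipy.optimize import least_squares
fs=pickle.load(open("f0.pkl","rb"))
def proj(X,n,f=None):
    f=f or fs[n]; r,_=cv2.Rodrigues(f["R"])
    return cv2.projectPoints(np.asarray(X,float).reshape(-1,3),r,f["t"],f["intrinsics"],f["dist"])[0][:,0]
C={"c1":("top",6,5.4,180,130),"c2":("top",5,5,340,125),"c3":("scene",3.2,3.2,195,150)}
def pix(c,p):
    n,sx,sy,ox,oy=C[c]; p=np.asarray(p,float)
    return (p+.5)/[sx,sy]-.5+[ox,oy]
def w(P,L):
    L=np.asarray(L,float).reshape(-1,3); c,s=np.cos(P[2]),np.sin(P[2])
    return np.c_[P[0]+c*L[:,0]-s*L[:,1],P[1]+s*L[:,0]+c*L[:,1],L[:,2]]
def fit(obs,p0):
    # obs: list of (crop, px, local xyz m)
    def res(P):
        return np.concatenate([proj(w(P,l),C[c][0])[0]-pix(c,p) for c,p,l in obs])
    r=least_squares(res,p0,loss="soft_l1",f_scale=1.); return r.x,r.fun.reshape(-1,2)
E
python3 - <<'E'
from h import *
np.set_printoptions(precision=4,suppress=True)
m=lambda *a:np.array(a)/1000
rack=[("c1",(132,204),m(60,110,12)),("c1",(669,231),m(60,-110,12)),("c1",(653,494),m(-60,-110,12)),("c1",(108,466),m(-60,110,12)),
("c3",(490,170),m(-60,-110,12)),("c3",(527,265),m(60,-110,12)),("c3",(740,217),m(60,110,12))]
P,r=fit(rack,[.5,.1,0]);print("rack",P);print(r.round(2).tolist())
P,r=fit(rack[:4],[.5,.1,0]);print("rack top",P);print(r.round(2).tolist())
g=[("c1",(450,200),m(54,14,100)),("c1",(524,200),m(54,-14,100)),("c1",(505,470),m(-54,-14,100)),("c1",(430,460),m(-54,14,100)),
("c1",(454,235),m(35,8,132)),("c1",(487,233),m(35,-8,132)),("c1",(478,408),m(-35,-8,132)),("c1",(440,408),m(-35,8,132))]
G,r=fit(g,[.5,.1,0]);print("green",G);print(r.round(2).tolist())
print("green from rack",w(P,m(0,-47.5,83.5)))
s=[("c2",(45,185),m(85,145,70)),("c2",(103,545),m(-85,145,70)),
("c2",(225,210),m(59,64,50)),("c2",(297,203),m(59,26,50)),("c2",(342,447),m(-59,26,50)),("c2",(268,460),m(-59,64,50)),
("c2",(727,437),m(-85,-145,50)),("c2",(203,525),m(-85,99,70)),
]
s3=[("c3",(218,228),m(-59,26,50)),("c3",(250,219),m(-59,64,50)),("c3",(301,313),m(59,64,50)),("c3",(265,325),m(59,26,50)),("c3",(28,275),m(-85,-145,50)),("c3",(93,425),m(85,-145,50))]
S,r=fit(s,[.5,-.2,0]);print("sealer top",S);print(r.round(2).tolist())
S3,r=fit(s3,[.5,-.2,0]);print("sealer scene",S3);print(r.round(2).tolist())
S,r=fit(s+s3,[.5,-.2,0]);print("sealer",S);print(r.round(2).tolist())
print("bay",w(S,m(0,45,30)))
def gr(q):
    hs=[("c2",(678,145),m(35,25-9,186)),("c2",(710,312),m(-35,25-9,186)),("c2",(648,330),m(-35,25+9,186)),("c2",(610,157),m(35,25+9,186))]
    return np.concatenate([proj(w(S,l-[0,q[0],0]),"top")[0]-pix(c,p) for c,p,l in hs])
o=least_squares(gr,[.1]);print("guard",o.x,o.fun)
E
```

```text
rack [ 0.5394  0.211  -0.0774]
[[-0.22, -0.33], [0.43, -0.74], [0.13, -0.04], [-0.25, 0.31], [-0.16, -1.59], [-0.4, 0.06], [0.43, -0.23]]
rack top [ 0.5389  0.211  -0.0803]
[[-0.16, -0.27], [0.48, -0.42], [0.03, 0.28], [-0.33, 0.37]]
green [ 0.5343  0.1633 -0.0747]
[[-0.14, -0.11], [0.07, 0.49], [0.17, -1.06], [-0.02, 0.15], [-0.88, -0.42], [1.05, 0.31], [0.46, 0.37], [-0.69, -0.01]]
green from rack [[0.5351 0.1636 0.0835]]
sealer top [ 0.5405 -0.1917  0.1435]
[[-1.03, -1.42], [0.55, -0.02], [-1.33, 0.28], [0.37, -1.05], [0.97, 0.01], [-0.53, 0.16], [-0.16, 0.74], [0.73, 0.57]]
sealer scene [ 0.5416 -0.1909  0.123 ]
[[-1.19, -0.17], [0.64, -2.02], [0.74, -0.43], [-0.3, 0.91], [0.46, -0.14], [-0.55, 1.09]]
sealer [ 0.5404 -0.1916  0.138 ]
[[-0.94, -1.74], [0.24, -0.28], [-1.27, 0.16], [0.45, -1.09], [0.77, 0.01], [-0.75, 0.08], [-0.34, 1.15], [0.43, 0.41], [-1.85, -0.43], [-0.09, -2.42], [0.53, -1.11], [-0.41, 0.39], [-0.03, 0.32], [-0.17, 1.23]]
bay [[ 0.5342 -0.147   0.03  ]]
guard [0.1096] [-2.4343 -0.0902 -1.8144  0.6206  1.6313 -1.5168  2.2895 -1.0334]
```

```bash
cat > ov.py <<'E'
from h import *
m=lambda *a:np.array(a)/1000
def box(x0,x1,y0,y1,z0,z1):
    c=np.array([[x,y,z] for z in(z0,z1) for x,y in((x0,y0),(x1,y0),(x1,y1),(x0,y1))])/1000
    e=[(0,1),(1,2),(2,3),(3,0),(4,5),(5,6),(6,7),(7,4),(0,4),(1,5),(2,6),(3,7)]
    return c,e
def draw(n,items,roi,k,out,f=None):
    f=f or fs[n]; im=f["pixels"][:,:,::-1]; x,y,W,H=roi
    im=cv2.resize(im[y:y+H,x:x+W],None,fx=k,fy=k,interpolation=cv2.INTER_CUBIC)
    for P,b,col in items:
        c,e=box(*b); q=(proj(w(P,c),n,f)-[x,y]+.5)*k-.5
        for i,j in e: cv2.line(im,tuple(int(v*8) for v in q[i]),tuple(int(v*8) for v in q[j]),col,1,cv2.LINE_AA,3)
    cv2.imwrite(out,im)
E
cat > o1.py <<'E'
from ov import *
R=[.5389,.211,-.0800];S=[.5402,-.1915,.1420];q=float(__import__('sys').argv[1])
y=(0,255,255);mg=(255,0,255);cy=(255,255,0)
it=[(S,(-59,59,26,64,50,50),mg),(S,(-85,85,-145,145,50,50),cy),(S,(-85,85,99,145,50,70),mg),(S,(-35,35,16-q,34-q,146,186),y),(S,(-72,72,-5-q,95-q,146,146),(0,128,255))]
draw("top",it,(340,125,160,120),5,"pics/o2.png"); draw("scene",it,(195,180,130,110),6,"pics/o3.png")
it=[(R,(-60,60,-110,110,12,12),cy),(R,(-54,54,-61.5,-33.5,35,100),mg),(R,(-35,35,-55.5,-39.5,100,132),y)]
draw("top",it,(180,150,130,80),6,"pics/o1.png")
draw("scene",it,(345,150,90,90),6,"pics/o4.png")
E
python3 o1.py 125
```

```text
(no output)
```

View pics/o2.png

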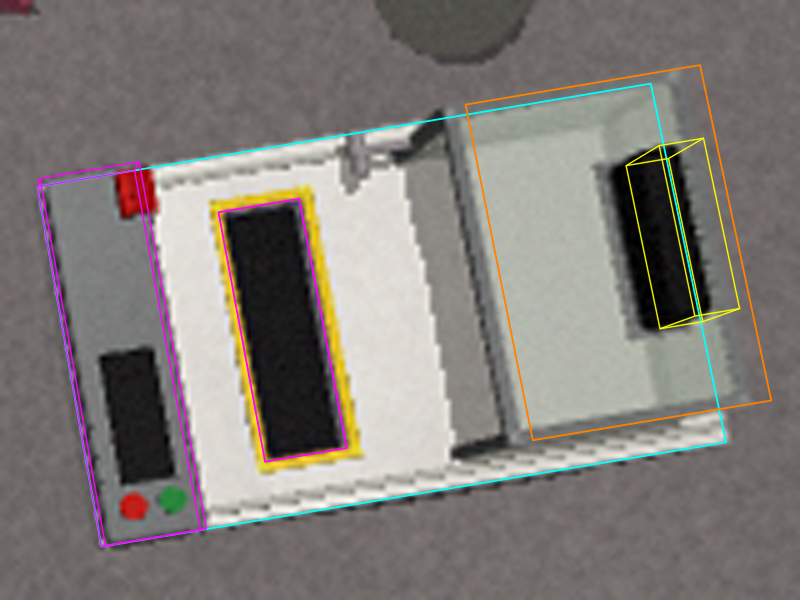

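View pics/o3.png

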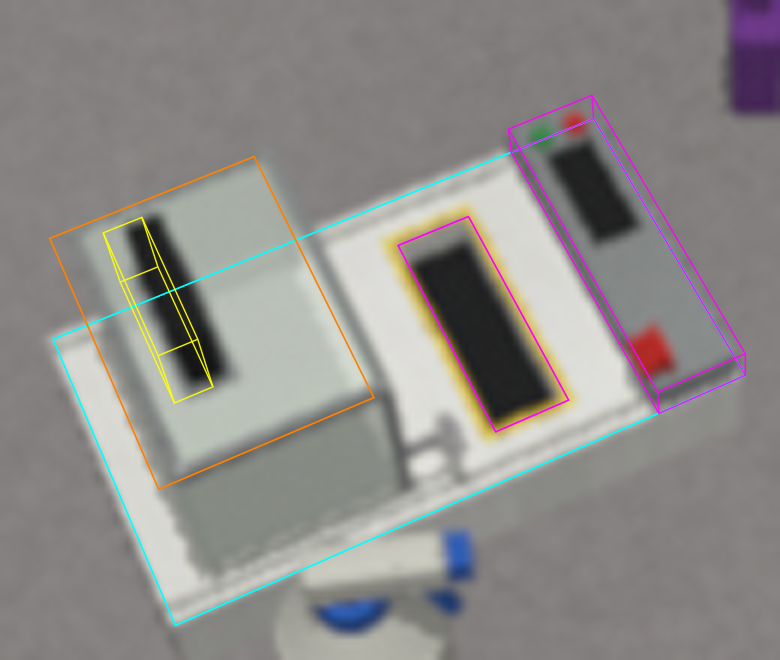

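View pics/o1.png

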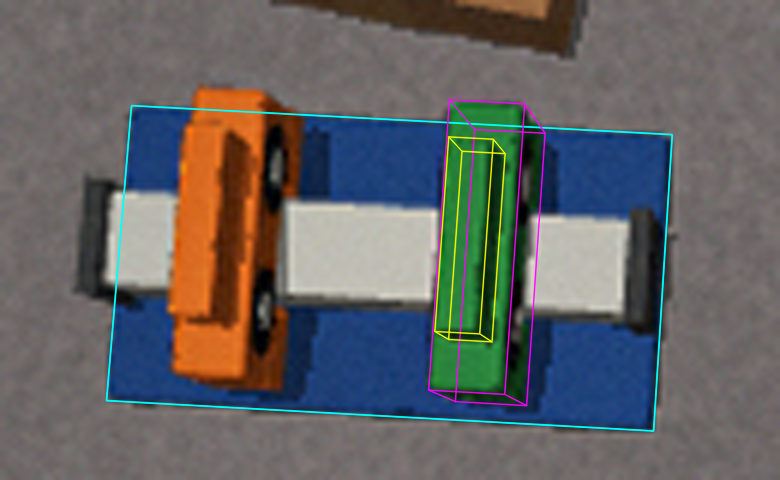

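View pics/o4.png

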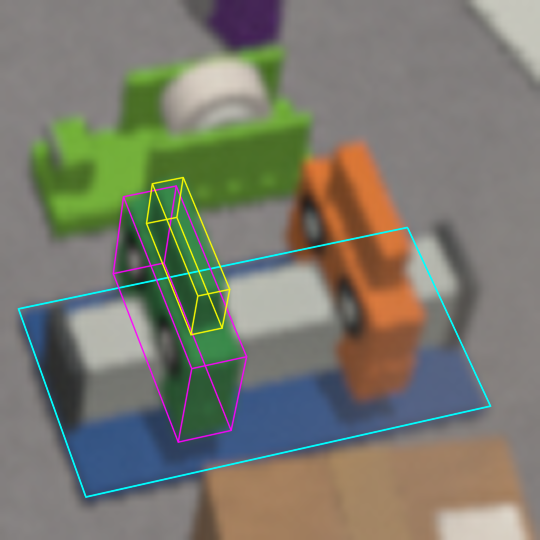

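```bash
cat > go.py <<'E'
# usage: go.py x y z yawdeg(world angle of tool y)  -> needed shift in tool axes (cm), after and before turning
import sys,numpy as np
from bench import bot
from scipy.spatial.transform import Rotation as Ro
s=bot.state(); q=s["tcp_rot"]; R=Ro.from_quat(q,scalar_first=True).as_matrix(); p=s["tcp_pos"]
print("t",round(s["time"],2),"p",p.round(4),"open",round(s["opening"],3),"F",s["contact_force"].round(1),"ang",np.degrees(np.arctan2(R[1,1],R[0,1])).round(2),"q",s["qpos"].round(2))
if len(sys.argv)>4:
    x,y,z,a=map(float,sys.argv[1:5]); a=np.radians(a)
    Y=np.array([np.cos(a),np.sin(a),0]);Z=np.array([0,0,-1.]);T=np.c_[np.cross(Y,Z),Y,Z]
    d=np.array([x,y,z])-p
    print("turn",Ro.from_matrix(R.T@T).as_rotvec().round(4)); print("shift now axes",(R.T@d*100).round(2),"after turn",(T.T@d*100).round(2))
E
python3 go.py .5349 .1635 .20 85.42
```

```text
t 0.1 p [0.2591 0.5683 0.2305] open 1.0 F [ 0.4 -0.3 -0. ] ang 65.49 q [-1.21  0.41 -0.01  1.6   0.01  1.13 -0.08]
turn [-1.400e-03 -2.000e-04 -3.478e-01]
shift now axes [-41.88 -25.38   3.09] after turn [-30.72 -38.14   3.05]
```

>>> carry_out([
  {"wz":-0.116},
  {"wz":-0.116},
  {"wz":-0.116},
  {"tx":-2.5,"ty":-3.1},
  {"tx":-2.5,"ty":-3.1},
], claw=0)

```text
invalid input
```

>>> carry_out([
  {"tx":-2.5,"ty":-3.1},
  {"tx":-2.5,"ty":-3.1},
  {"tx":-2.5,"ty":-3.1},
  {"tx":-2.5,"ty":-3.1},
  {"tx":-2.5,"ty":-3.1},
])

```text
invalid input
```

```bash
python3 go.py .5349 .1635 .20 85.42
```

```text
t 0.1 p [0.2591 0.5683 0.2305] open 1.0 F [ 0.4 -0.3 -0. ] ang 65.49 q [-1.21  0.41 -0.01  1.6   0.01  1.13 -0.08]
turn [-1.400e-03 -2.000e-04 -3.478e-01]
shift now axes [-41.88 -25.38   3.09] after turn [-30.72 -38.14   3.05]
```

>>> carry_out([
  {"tx":0,"ty":0,"tz":0,"wx":0,"wy":0,"wz":-0.116},
  {"tx":0,"ty":0,"tz":0,"wx":0,"wy":0,"wz":-0.116},
  {"tx":0,"ty":0,"tz":0,"wx":0,"wy":0,"wz":-0.116},
])

```text
time: 0.4
tcp_pos: [0.2591, 0.5684, 0.2308]
tcp_rot: [-0.0, 0.037, 0.999, -0.0]
contact_force: [0.2, -0.3, 0.2]
opening: 1.001
```

>>> carry_out([
  {"tx":-2.6,"ty":-3.2,"tz":0,"wx":0,"wy":0,"wz":0},
  {"tx":-2.6,"ty":-3.2,"tz":0,"wx":0,"wy":0,"wz":0},
  {"tx":-2.6,"ty":-3.2,"tz":0,"wx":0,"wy":0,"wz":0},
  {"tx":-2.6,"ty":-3.2,"tz":0,"wx":0,"wy":0,"wz":0},
  {"tx":-2.6,"ty":-3.2,"tz":0,"wx":0,"wy":0,"wz":0},
])

```text
time: 0.9
tcp_pos: [0.3767, 0.3971, 0.231]
tcp_rot: [-0.0, 0.04, 0.999, -0.0]
contact_force: [0.3, 0.3, 0.8]
opening: 0.998
```

>>> carry_out([
  {"tx":-2.6,"ty":-3.2,"tz":0,"wx":0,"wy":0,"wz":0},
  {"tx":-2.6,"ty":-3.2,"tz":0,"wx":0,"wy":0,"wz":0},
  {"tx":-2.6,"ty":-3.2,"tz":0,"wx":0,"wy":0,"wz":0},
  {"tx":-2.6,"ty":-3.2,"tz":0,"wx":0,"wy":0,"wz":0},
  {"tx":-2.6,"ty":-3.2,"tz":0,"wx":0,"wy":0,"wz":0},
])

```text
time: 1.4
tcp_pos: [0.4935, 0.2274, 0.2311]
tcp_rot: [-0.0, 0.04, 0.999, -0.0]
contact_force: [0.5, 1.2, -0.2]
opening: 0.997
```

```bash
python3 go.py .5349 .1635 .20 85.42
```

```text
t 1.4 p [0.4935 0.2274 0.2311] open 0.997 F [ 0.5  1.2 -0.2] ang 85.43 q [-0.59  0.27  0.09  1.8  -0.03  1.07  1.  ]
turn [-0.0002 -0.0003  0.0002]
shift now axes [-4.63 -6.04  3.11] after turn [-4.64 -6.03  3.11]
```

>>> carry_out([
  {"tx":-2.3,"ty":-3.0,"tz":0,"wx":0,"wy":0,"wz":0},
  {"tx":-2.3,"ty":-3.0,"tz":0,"wx":0,"wy":0,"wz":0},
  {"tx":0,"ty":0,"tz":3,"wx":0,"wy":0,"wz":0},
  {"tx":0,"ty":0,"tz":3,"wx":0,"wy":0,"wz":0},
  {"tx":0,"ty":0,"tz":0,"wx":0,"wy":0,"wz":0},
])

```text
time: 1.9
tcp_pos: [0.5315, 0.1643, 0.1675]
tcp_rot: [-0.003, 0.04, 0.999, -0.002]
contact_force: [-1.3, -0.4, -0.4]
opening: 1.003
```

```bash
python3 go.py .5349 .1635 .104 85.42; python3 - <<'E'
from bench import bot
import cv2
s=bot.grab_frame("scene")["pixels"][130:250,320:460,::-1]
t=bot.grab_frame("top")["pixels"][130:250,180:320,::-1]
cv2.imwrite("pics/a1.png",cv2.resize(cv2.hconcat([s,t]),None,fx=2.8,fy=2.8,interpolation=cv2.INTER_CUBIC))
E
```

```text
t 1.9 p [0.5315 0.1643 0.1675] open 1.003 F [-1.3 -0.4 -0.4] ang 85.4 q [-0.48  0.36  0.12  1.84 -0.05  0.95  1.15]
turn [-0.0033 -0.0067 -0.0004]
shift now axes [-0.39 -0.03  6.35] after turn [-0.35 -0.05  6.35]
```

View pics/a1.png

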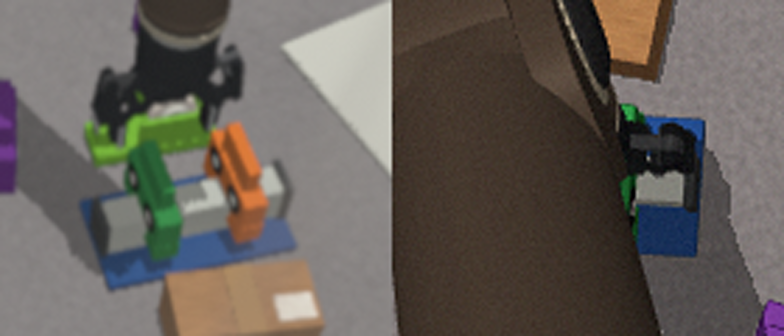

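```bash
python3 - <<'E'
from h import *
for n in("scene","top"):
    print(n,proj([[.5315-.0034*s,.1643+.0425*s,.1675+h] for s in(-1,1) for h in (0,.013)],n).round(1).tolist())
E
```

```text
scene [[363.9, 184.9], [364.2, 182.1], [390.4, 175.6], [391.0, 172.7]]
top [[274.7, 186.0], [274.0, 185.2], [233.4, 190.4], [232.1, 189.6]]
```

```bash
python3 - <<'E'
from bench import bot
from h import proj
import cv2
f=bot.grab_frame("scene");im=f["pixels"][:,:,::-1].copy()
c=cv2.resize(im[130:230,330:430],None,fx=6,fy=6,interpolation=cv2.INTER_CUBIC)
s=bot.state();p=s["tcp_pos"]
for k in(-1,0,1):
    q=proj([[p[0]-.0034*k,p[1]+.0425*k,p[2]]],"scene")[0]
    cv2.circle(c,tuple(int(v) for v in (q-[330,130])*6),4,(0,0,255),-1)
cv2.imwrite("pics/a2.png",c)
E
```

```text
(no output)
```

View pics/a2.png

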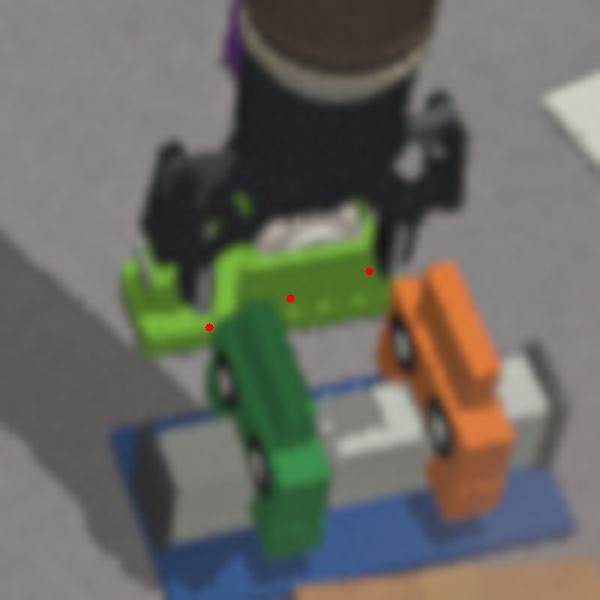

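>>> carry_out([
  {"tx":-0.4,"ty":0,"tz":1.5,"wx":0,"wy":0,"wz":0},
  {"tx":0,"ty":0,"tz":1.5,"wx":0,"wy":0,"wz":0},
  {"tx":0,"ty":0,"tz":1.5,"wx":0,"wy":0,"wz":0},
  {"tx":0,"ty":0,"tz":1.5,"wx":0,"wy":0,"wz":0},
  {"tx":0,"ty":0,"tz":0.3,"wx":0,"wy":0,"wz":0},
])

```text
time: 2.55
tcp_pos: [0.5375, 0.1652, 0.1071]
tcp_rot: [-0.001, 0.04, 0.999, -0.0]
contact_force: [-0.1, 0.7, 0.2]
opening: 0.998
```

```bash
python3 go.py .5349 .1635 .104 85.42
```

```text
t 2.55 p [0.5375 0.1652 0.1071] open 0.998 F [-0.1  0.7  0.2] ang 85.46 q [-0.47  0.44  0.11  1.88 -0.06  0.82  1.17]
turn [-0.0006 -0.0013  0.0006]
shift now axes [ 0.25 -0.19  0.31] after turn [ 0.25 -0.19  0.31]
```

>>> carry_out([
  {"tx":0.2,"ty":-0.2,"tz":0.3,"wx":0,"wy":0,"wz":0},
  {"tx":0,"ty":0,"tz":0,"wx":0,"wy":0,"wz":0},
  {"tx":0,"ty":0,"tz":0,"wx":0,"wy":0,"wz":0},
])

```text
time: 2.85
tcp_pos: [0.5363, 0.1635, 0.1061]
tcp_rot: [0.001, 0.04, 0.999, 0.0]
contact_force: [-0.4, -0.2, -0.1]
opening: 0.998
```

>>> carry_out([
  {"tx":0,"ty":0,"tz":0,"wx":0,"wy":0,"wz":0},
  {"tx":0,"ty":0,"tz":0,"wx":0,"wy":0,"wz":0},
  {"tx":0,"ty":0,"tz":0,"wx":0,"wy":0,"wz":0},
  {"tx":0,"ty":0,"tz":0,"wx":0,"wy":0,"wz":0},
  {"tx":0,"ty":0,"tz":0,"wx":0,"wy":0,"wz":0},
], claw=255, newtons=80)

```text
time: 3.35
tcp_pos: [0.5359, 0.1634, 0.1054]
tcp_rot: [0.0, 0.04, 0.999, 0.0]
contact_force: [-0.3, -1.8, 3.0]
opening: 0.174
```

>>> carry_out([
  {"tx":0,"ty":0,"tz":0,"wx":0,"wy":0,"wz":0},
  {"tx":0,"ty":0,"tz":0,"wx":0,"wy":0,"wz":0},
  {"tx":0,"ty":0,"tz":0,"wx":0,"wy":0,"wz":0},
  {"tx":0,"ty":0,"tz":0,"wx":0,"wy":0,"wz":0},
  {"tx":0,"ty":0,"tz":0,"wx":0,"wy":0,"wz":0},
])

```text
time: 3.85
tcp_pos: [0.536, 0.1633, 0.1054]
tcp_rot: [0.0, 0.04, 0.999, 0.0]
contact_force: [-0.7, -1.1, 3.5]
opening: 0.17
```

```bash
python3 go.py .5349 .1635 .104 85.42
```

```text
t 3.85 p [0.536  0.1633 0.1054] open 0.17 F [-0.7 -1.1  3.5] ang 85.43 q [-0.47  0.44  0.11  1.89 -0.07  0.81  1.17]
turn [0.     0.0002 0.0001]
shift now axes [0.11 0.01 0.14] after turn [0.11 0.01 0.14]
```

>>> carry_out([
  {"tx":0,"ty":0,"tz":-0.3,"wx":0,"wy":0,"wz":0},
  {"tx":0,"ty":0,"tz":-0.4,"wx":0,"wy":0,"wz":0},
  {"tx":0,"ty":0,"tz":-0.5,"wx":0,"wy":0,"wz":0},
  {"tx":0,"ty":0,"tz":-1.0,"wx":0,"wy":0,"wz":0},
  {"tx":0,"ty":0,"tz":0,"wx":0,"wy":0,"wz":0},
])

```text
time: 4.35
tcp_pos: [0.5372, 0.1639, 0.1295]
tcp_rot: [0.002, 0.04, 0.999, 0.001]
contact_force: [0.6, 0.2, -2.4]
opening: 0.171
```

>>> carry_out([
  {"tx":0,"ty":0,"tz":-1.5,"wx":0,"wy":0,"wz":0},
  {"tx":0,"ty":0,"tz":-2,"wx":0,"wy":0,"wz":0},
  {"tx":0,"ty":0,"tz":-2,"wx":0,"wy":0,"wz":0},
  {"tx":0,"ty":0,"tz":-1.5,"wx":0,"wy":0,"wz":0},
  {"tx":0,"ty":0,"tz":0,"wx":0,"wy":0,"wz":0},
])

```text
time: 4.85
tcp_pos: [0.5374, 0.1639, 0.2]
tcp_rot: [0.002, 0.04, 0.999, 0.001]
contact_force: [1.5, 0.2, -2.3]
opening: 0.174
```

```bash
python3 go.py .5342 -.1470 .196 98.1;python3 - <<'E'
from bench import bot
import cv2
f=bot.grab_frame("scene");im=f["pixels"][:,:,::-1].copy()
cv2.imwrite("pics/a3.png",cv2.resize(im[110:240,330:460],None,fx=4.5,fy=4.5,interpolation=cv2.INTER_CUBIC))
E
```

```text
t 4.85 p [0.5374 0.1639 0.2   ] open 0.174 F [ 1.5  0.2 -2.3] ang 85.43 q [-0.48  0.33  0.12  1.8  -0.05  1.01  1.15]
turn [ 0.002   0.0048 -0.2212]
shift now axes [ -2.16 -31.02   0.33] after turn [  4.69 -30.74   0.4 ]
```

View pics/a3.png

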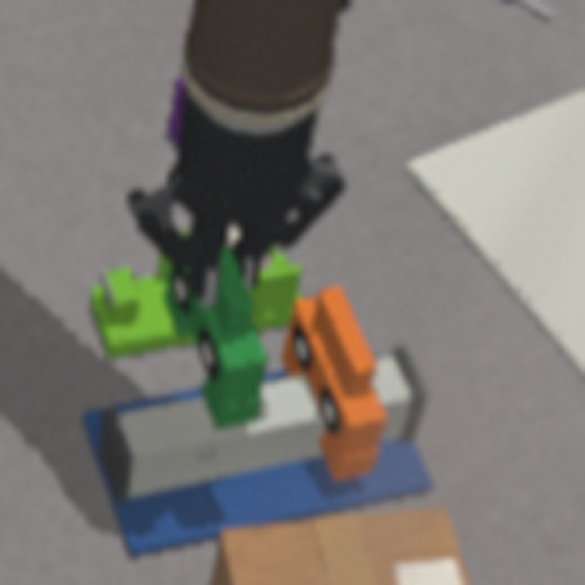

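>>> carry_out([
  {"tx":0,"ty":-2,"tz":0,"wx":0,"wy":0,"wz":-0.074},
  {"tx":0,"ty":-4,"tz":0,"wx":0,"wy":0,"wz":-0.074},
  {"tx":0,"ty":-4,"tz":0,"wx":0,"wy":0,"wz":-0.074},
  {"tx":0.5,"ty":-4,"tz":0,"wx":0,"wy":0,"wz":0},
  {"tx":0.5,"ty":-4,"tz":0,"wx":0,"wy":0,"wz":0},
])

```text
time: 5.4
tcp_pos: [0.5376, -0.0186, 0.1963]
tcp_rot: [-0.001, -0.071, 0.997, 0.0]
contact_force: [1.5, 0.2, -2.3]
opening: 0.17
```

>>> carry_out([
  {"tx":0.5,"ty":-4,"tz":0,"wx":0,"wy":0,"wz":0},
  {"tx":0.5,"ty":-4,"tz":0,"wx":0,"wy":0,"wz":0},
  {"tx":0.5,"ty":-3,"tz":0,"wx":0,"wy":0,"wz":0},
  {"tx":0,"ty":0,"tz":0,"wx":0,"wy":0,"wz":0},
  {"tx":0,"ty":0,"tz":0,"wx":0,"wy":0,"wz":0},
])

```text
time: 5.9
tcp_pos: [0.5383, -0.1286, 0.1963]
tcp_rot: [-0.001, -0.07, 0.998, 0.0]
contact_force: [-0.7, 1.6, -2.6]
opening: 0.173
```

```bash
python3 go.py .5350 -.1470 .135 98.1
```

```text
t 5.9 p [ 0.5383 -0.1286  0.1963] open 0.173 F [-0.7  1.6 -2.6] ang 98.04 q [-0.02  0.32  0.21  1.82 -0.08  1.    1.93]
turn [ 0.0006 -0.0013 -0.001 ]
shift now axes [ 0.58 -1.78  6.13] after turn [ 0.59 -1.77  6.13]
```

Now above the bay, then a check with both cameras.

>>> carry_out([
  {"tx":0.6,"ty":-1.8,"tz":0,"wx":0,"wy":0,"wz":0},
  {"tx":0,"ty":0,"tz":2,"wx":0,"wy":0,"wz":0},
  {"tx":0,"ty":0,"tz":2,"wx":0,"wy":0,"wz":0},
  {"tx":0,"ty":0,"tz":1.5,"wx":0,"wy":0,"wz":0},
  {"tx":0,"ty":0,"tz":0,"wx":0,"wy":0,"wz":0},
])

```text
time: 6.4
tcp_pos: [0.5342, -0.1446, 0.1398]
tcp_rot: [-0.002, -0.072, 0.997, 0.001]
contact_force: [-0.4, -0.3, -2.6]
opening: 0.17
```

>>> carry_out([
  {"tx":0,"ty":0,"tz":0,"wx":0,"wy":0,"wz":0},
  {"tx":0,"ty":0,"tz":0,"wx":0,"wy":0,"wz":0},
])

```text
time: 6.6
tcp_pos: [0.5362, -0.1462, 0.1431]
tcp_rot: [0.001, -0.072, 0.997, -0.0]
contact_force: [0.4, 0.0, -1.7]
opening: 0.17
```

```bash
python3 go.py .5350 -.1470 .135 98.1; cat > look.py <<'E'
import sys,numpy as np
from bench import bot
from ov import *
tag=sys.argv[1]; inh=float(sys.argv[2])
S=[.5402,-.1915,.1420]
s=bot.state();p=s["tcp_pos"]
from scipy.spatial.transform import Rotation as Ro
R=Ro.from_quat(s["tcp_rot"],scalar_first=True).as_matrix();th=np.arctan2(R[1,1],R[0,1])-np.pi/2
G=[p[0]-inh*np.cos(th),p[1]-inh*np.sin(th),th]; b=(p[2]-.0704)*1000
it=[(S,(-59,59,26,64,50,50),(255,0,255)),(G,(-54,54,-14,14,b,b+65),(0,255,255))]
draw("scene",it,(210,180,120,100),6,f"pics/s_{tag}.png",bot.grab_frame("scene"))
draw("top",it,(330,120,170,125),4.5,f"pics/t_{tag}.png",bot.grab_frame("top"))
E
python3 look.py b1 .0011
```

```text
t 6.6 p [ 0.5362 -0.1462  0.1431] open 0.17 F [ 0.4  0.  -1.7] ang 98.21 q [ 0.02  0.39  0.21  1.87 -0.1   0.89  1.99]
turn [-0.0001  0.0012  0.0019]
shift now axes [ 0.13 -0.06  0.81] after turn [ 0.13 -0.06  0.81]
```

View pics/s_b1.png

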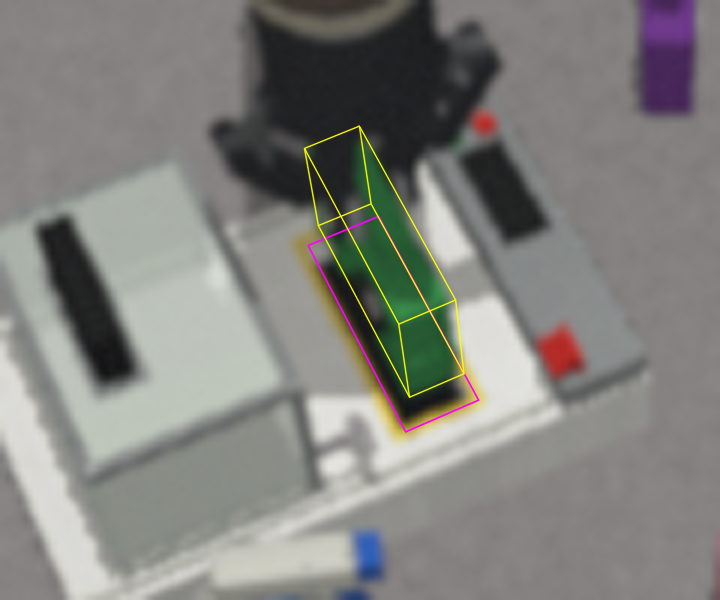

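View pics/t_b1.png

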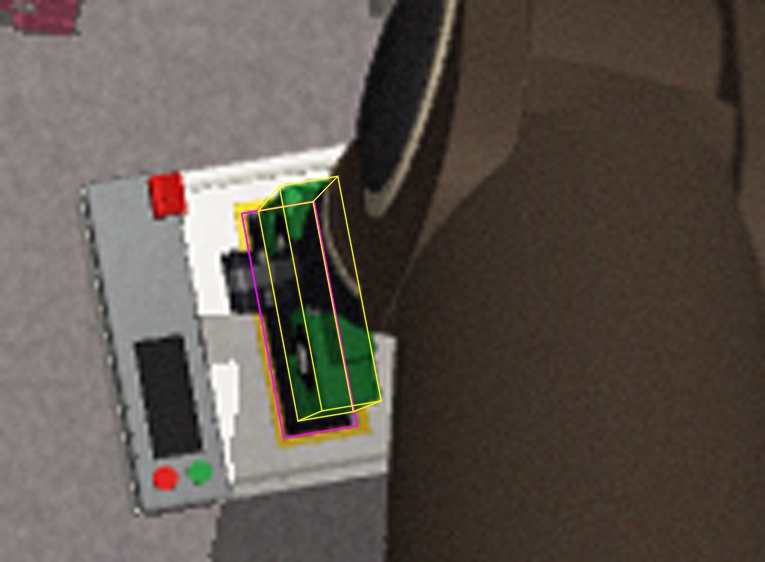

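>>> carry_out([
  {"tx":0.1,"ty":-0.1,"tz":0.8,"wx":0,"wy":0,"wz":0},
  {"tx":0,"ty":0,"tz":0.8,"wx":0,"wy":0,"wz":0},
  {"tx":0,"ty":0,"tz":0.5,"wx":0,"wy":0,"wz":0},
  {"tx":0,"ty":0,"tz":0.3,"wx":0,"wy":0,"wz":0},
  {"tx":0,"ty":0,"tz":0,"wx":0,"wy":0,"wz":0},
])

```text
time: 7.2
tcp_pos: [0.5343, -0.1479, 0.1176]
tcp_rot: [-0.001, -0.071, 0.997, 0.0]
contact_force: [0.3, 0.6, -1.5]
opening: 0.177
```

```bash
python3 go.py .5350 -.1470 .1005 98.1; python3 look.py b2 .0011
```

```text
t 7.2 p [ 0.5343 -0.1479  0.1176] open 0.177 F [ 0.3  0.6 -1.5] ang 98.14 q [ 0.03  0.42  0.2   1.9  -0.11  0.83  2.  ]
turn [ 0.0003 -0.0011  0.0007]
shift now axes [-0.08  0.08  1.71] after turn [-0.08  0.08  1.71]
```

View pics/s_b2.png

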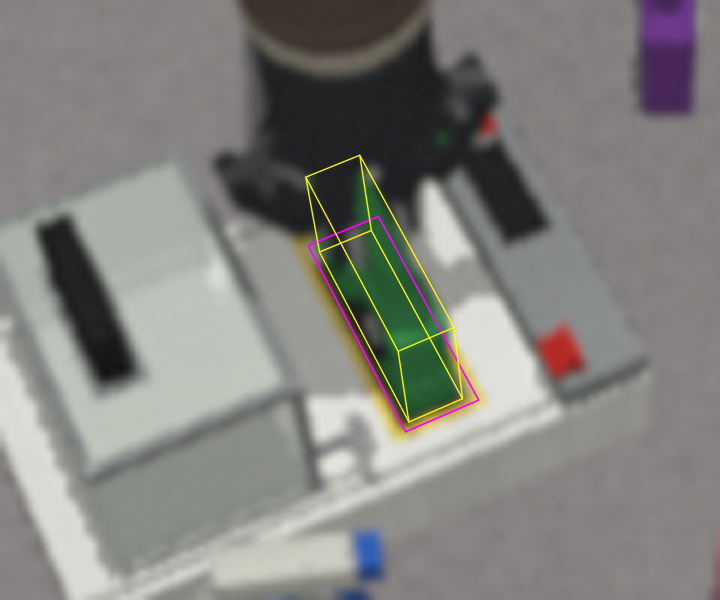

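>>> carry_out([
  {"tx":0,"ty":0.1,"tz":0.5,"wx":0,"wy":0,"wz":0},
  {"tx":0,"ty":0,"tz":0.5,"wx":0,"wy":0,"wz":0},
  {"tx":0,"ty":0,"tz":0.4,"wx":0,"wy":0,"wz":0},
  {"tx":0,"ty":0,"tz":0,"wx":0,"wy":0,"wz":0},
])

```text
time: 7.7
tcp_pos: [0.5341, -0.1468, 0.1035]
tcp_rot: [-0.001, -0.071, 0.997, 0.0]
contact_force: [0.1, 0.3, -2.8]
opening: 0.173
```

```bash
python3 go.py .5350 -.1470 .1005 98.1
```

```text
t 7.7 p [ 0.5341 -0.1468  0.1035] open 0.173 F [ 0.1  0.3 -2.8] ang 98.15 q [ 0.03  0.44  0.2   1.91 -0.12  0.8   2.  ]
turn [ 0.0004 -0.0012  0.0009]
shift now axes [-0.09 -0.04  0.3 ] after turn [-0.09 -0.04  0.3 ]
```

>>> carry_out([
  {"tx":0,"ty":0,"tz":0.1,"wx":0,"wy":0,"wz":0},
  {"tx":0,"ty":0,"tz":0.1,"wx":0,"wy":0,"wz":0},
  {"tx":0,"ty":0,"tz":0.1,"wx":0,"wy":0,"wz":0},
  {"tx":0,"ty":0,"tz":0,"wx":0,"wy":0,"wz":0},
])

```text
time: 8.1
tcp_pos: [0.5346, -0.1469, 0.1012]
tcp_rot: [-0.0, -0.071, 0.997, 0.0]
contact_force: [0.1, 1.5, -0.8]
opening: 0.171
```

```bash
python3 go.py .5350 -.1470 .1005 98.1; python3 look.py b3 .0011
```

```text
t 8.1 p [ 0.5346 -0.1469  0.1012] open 0.171 F [ 0.1  1.5 -0.8] ang 98.15 q [ 0.03  0.44  0.19  1.91 -0.12  0.8   2.  ]
turn [ 0.     -0.      0.0008]
shift now axes [-0.04 -0.01  0.07] after turn [-0.04 -0.01  0.07]
```

View pics/s_b3.png

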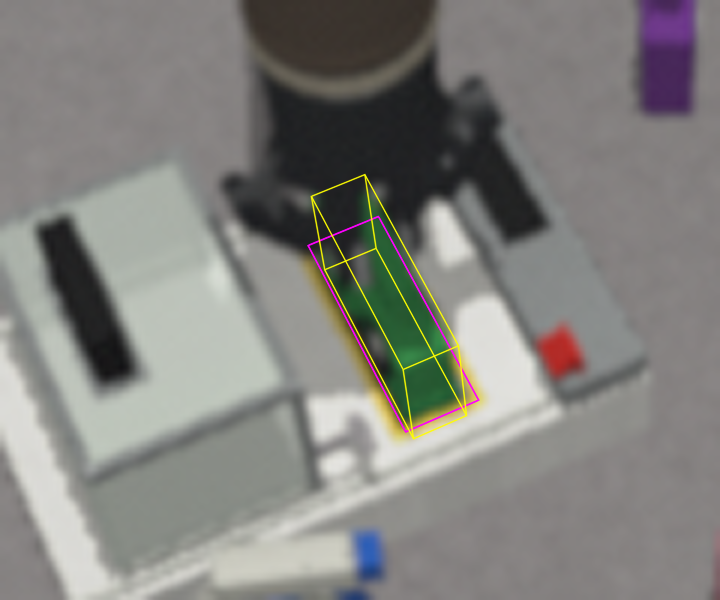

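>>> carry_out([
  {"tx":0,"ty":0,"tz":0.1,"wx":0,"wy":0,"wz":0},
  {"tx":0,"ty":0,"tz":0,"wx":0,"wy":0,"wz":0},
])

```text
time: 8.4
tcp_pos: [0.5347, -0.1469, 0.1004]
tcp_rot: [0.0, -0.071, 0.997, -0.0]
contact_force: [1.2, 0.9, 0.0]
opening: 0.169
```

>>> carry_out([
  {"tx":0,"ty":0,"tz":0,"wx":0,"wy":0,"wz":0},
  {"tx":0,"ty":0,"tz":0,"wx":0,"wy":0,"wz":0},
  {"tx":0,"ty":0,"tz":0,"wx":0,"wy":0,"wz":0},
  {"tx":0,"ty":0,"tz":0,"wx":0,"wy":0,"wz":0},
  {"tx":0,"ty":0,"tz":0,"wx":0,"wy":0,"wz":0},
], claw=140)

```text
time: 8.9
tcp_pos: [0.5346, -0.147, 0.1003]
tcp_rot: [0.0, -0.071, 0.997, -0.0]
contact_force: [0.8, -0.1, -0.1]
opening: 0.453
```

```bash
python3 go.py .5350 -.1470 .1005 98.1
```

```text
t 8.9 p [ 0.5346 -0.147   0.1003] open 0.453 F [ 0.8 -0.1 -0.1] ang 98.15 q [ 0.03  0.44  0.19  1.91 -0.12  0.8   2.  ]
turn [-0.      0.0001  0.0008]
shift now axes [-0.04 -0.01 -0.02] after turn [-0.04 -0.01 -0.02]
```

>>> carry_out([
  {"tx":0,"ty":0,"tz":-1,"wx":0,"wy":0,"wz":0},
  {"tx":0,"ty":0,"tz":-3,"wx":0,"wy":0,"wz":0},
  {"tx":0,"ty":0,"tz":-4,"wx":0,"wy":0,"wz":0},
  {"tx":0,"ty":0,"tz":-4,"wx":0,"wy":0,"wz":0},
  {"tx":0,"ty":0,"tz":-3,"wx":0,"wy":0,"wz":0},
])

```text
time: 9.4
tcp_pos: [0.535, -0.1473, 0.2537]
tcp_rot: [0.001, -0.071, 0.997, -0.0]
contact_force: [1.3, -0.3, -0.3]
opening: 0.448
```

```bash
python3 - <<'E'
from bench import bot
from ov import *
S=[.5402,-.1915,.1420];q=112
it=[(S,(-54,54,31,59,30,95),(0,255,255)),(S,(-35,35,16-q,34-q,146,186),(0,128,255)),(S,(-59,59,26,64,50,50),(255,0,255))]
draw("scene",it,(200,180,120,100),6,"pics/s_d1.png",bot.grab_frame("scene"))
draw("top",it,(330,120,170,125),4.5,"pics/t_d1.png",bot.grab_frame("top"))
E
python3 go.py .558 -.315 .24 98.1
```

```text
t 9.5 p [ 0.5368 -0.1477  0.2558] open 0.451 F [-0.4 -0.6  0.1] ang 98.13 q [-0.    0.27  0.23  1.75 -0.07  1.12  1.96]
turn [-0.0024  0.0083  0.0005]
shift now axes [  0.28 -16.86   1.62] after turn [  0.26 -16.86   1.58]
```

View pics/s_d1.png

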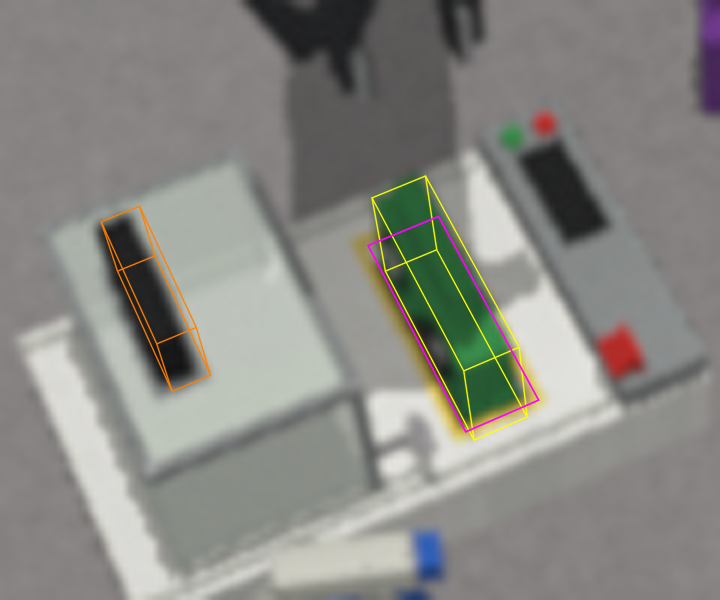

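View pics/t_d1.png

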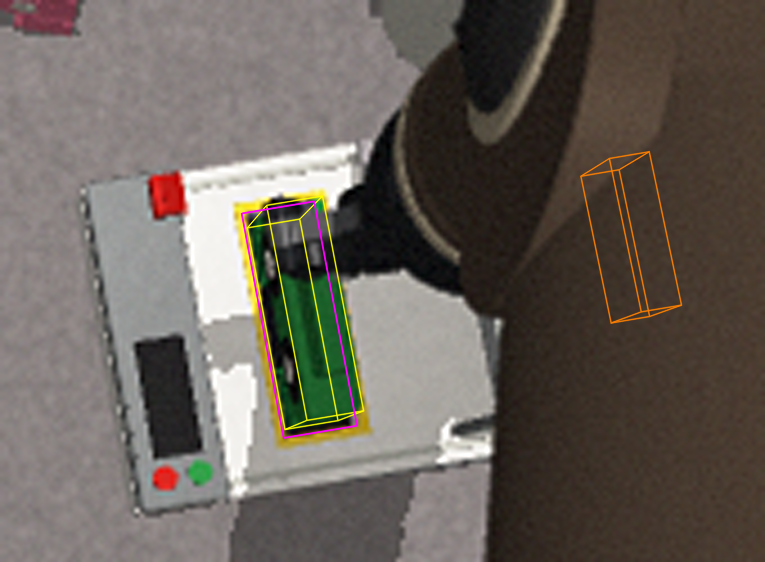

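>>> carry_out([
  {"tx":0,"ty":-3,"tz":0,"wx":0,"wy":0,"wz":0},
  {"tx":0,"ty":-4,"tz":0,"wx":0,"wy":0,"wz":0},
  {"tx":0.2,"ty":-4,"tz":0,"wx":0,"wy":0,"wz":0},
  {"tx":0,"ty":-4,"tz":0,"wx":0,"wy":0,"wz":0},
  {"tx":0,"ty":-2.5,"tz":0,"wx":0,"wy":0,"wz":0},
], claw=255)

```text
time: 10.0
tcp_pos: [0.5565, -0.3239, 0.2501]
tcp_rot: [-0.0, -0.07, 0.998, -0.001]
contact_force: [0.3, -0.4, 0.1]
opening: 0.002
```

>>> carry_out([
  {"tx":0,"ty":0,"tz":0,"wx":0,"wy":0,"wz":0},
  {"tx":0,"ty":0,"tz":0,"wx":0,"wy":0,"wz":0},
])

```text
time: 10.2
tcp_pos: [0.557, -0.3204, 0.2497]
tcp_rot: [-0.0, -0.071, 0.998, 0.0]
contact_force: [0.1, 0.3, -0.6]
opening: -0.001
```

```bash
python3 go.py .558 -.315 .160 98.1; python3 - <<'E'
from bench import bot
from ov import *
p=bot.state()["tcp_pos"]*1
S=[.5402,-.1915,.1420];q=112
T=[p[0],p[1],.142]
it=[(S,(-35,35,16-q,34-q,146,186),(0,128,255)),(T,(-11,11,-15,15,p[2]*1000,p[2]*1000),(0,0,255)),(T,(-11,11,-15,15,160,160),(255,0,0))]
draw("scene",it,(190,160,130,110),6,"pics/s_e1.png",bot.grab_frame("scene"))
E
```

```text
t 10.2 p [ 0.557  -0.3204  0.2497] open -0.001 F [ 0.1  0.3 -0.6] ang 98.09 q [ 0.24  0.43  0.29  1.54 -0.13  1.19  2.27]
turn [ 0.0009 -0.0009 -0.0002]
shift now axes [-0.19  0.51  8.97] after turn [-0.18  0.52  8.97]
```

View pics/s_e1.png

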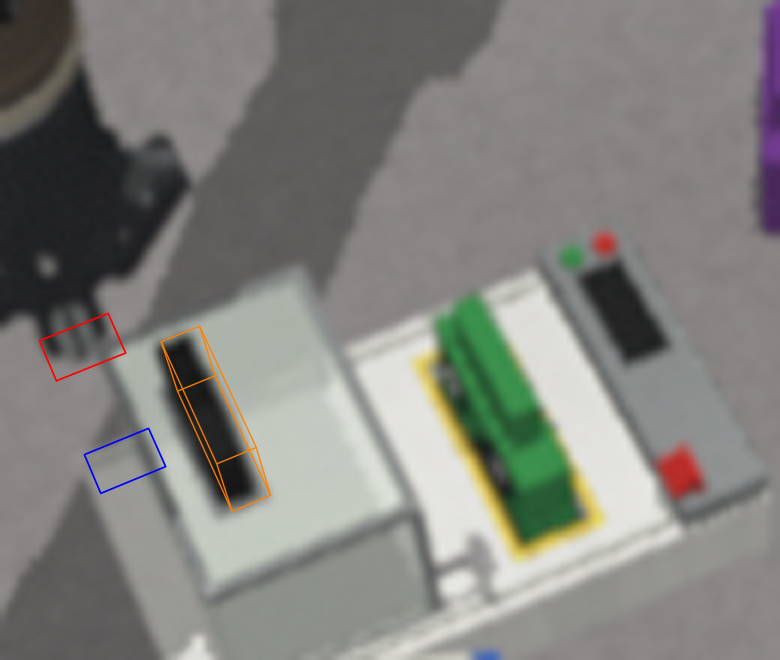

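>>> carry_out([
  {"tx":-0.1,"ty":0,"tz":2.5,"wx":0,"wy":0,"wz":0},
  {"tx":0,"ty":0,"tz":2.5,"wx":0,"wy":0,"wz":0},
  {"tx":0,"ty":0,"tz":2.5,"wx":0,"wy":0,"wz":0},
  {"tx":0,"ty":0,"tz":1.2,"wx":0,"wy":0,"wz":0},
  {"tx":0,"ty":0,"tz":0,"wx":0,"wy":0,"wz":0},
])

```text
time: 10.75
tcp_pos: [0.5579, -0.3184, 0.1618]
tcp_rot: [-0.001, -0.072, 0.997, 0.001]
contact_force: [-0.6, -0.4, 0.2]
opening: 0.0
```

>>> carry_out([
  {"tx":0,"ty":0,"tz":0,"wx":0,"wy":0,"wz":0},
  {"tx":0,"ty":0.5,"tz":0,"wx":0,"wy":0,"wz":0},
  {"tx":0,"ty":0.5,"tz":0,"wx":0,"wy":0,"wz":0},
  {"tx":0,"ty":0.5,"tz":0,"wx":0,"wy":0,"wz":0},
  {"tx":0,"ty":0.5,"tz":0,"wx":0,"wy":0,"wz":0},
])

```text
time: 11.25
tcp_pos: [0.5559, -0.3005, 0.164]
tcp_rot: [0.001, -0.071, 0.997, -0.001]
contact_force: [1.3, -2.6, 0.5]
opening: -0.002
```

```bash
cat > sl.py <<'E'
import numpy as np
from bench import bot
s=bot.state();p=s["tcp_pos"];a=.142;d=p[:2]-[.5402,-.1915]
print("t",round(s["time"],2),"sealer x,y mm",(np.array([np.cos(a)*d[0]+np.sin(a)*d[1],-np.sin(a)*d[0]+np.cos(a)*d[1]])*1000).round(1),"z",p[2].round(4),"F",s["contact_force"].round(1))
E
python3 sl.py
```

```text
t 11.25 sealer x,y mm [ 1.000e-01 -1.101e+02] z 0.164 F [ 1.3 -2.6  0.5]
```

>>> carry_out([
  {"tx":0,"ty":1,"tz":0,"wx":0,"wy":0,"wz":0},
  {"tx":0,"ty":1.5,"tz":0,"wx":0,"wy":0,"wz":0},
  {"tx":0,"ty":1.5,"tz":0,"wx":0,"wy":0,"wz":0},
  {"tx":0,"ty":1.5,"tz":0,"wx":0,"wy":0,"wz":0},
  {"tx":0,"ty":1,"tz":0,"wx":0,"wy":0,"wz":0},
])

```text
time: 11.75
tcp_pos: [0.5462, -0.2341, 0.1634]
tcp_rot: [0.0, -0.072, 0.997, 0.0]
contact_force: [0.9, -2.9, 1.9]
opening: 0.002
```

```bash
python3 sl.py; python3 go.py .558 -.315 .160 98.1;python3 - <<'E'
from bench import bot
from ov import *
draw("scene",[],(190,160,130,110),6,"pics/s_e2.png",bot.grab_frame("scene"))
E
```

```text
t 11.75 sealer x,y mm [ -0.1 -43. ] z 0.1634 F [ 0.9 -2.9  1.9]
t 11.75 p [ 0.5462 -0.2341  0.1634] open 0.002 F [ 0.9 -2.9  1.9] ang 98.23 q [ 0.13  0.43  0.26  1.76 -0.13  0.97  2.16]
turn [0.0006 0.     0.0022]
shift now axes [-0.01 -8.18  0.33] after turn [-0.03 -8.18  0.34]
```

View pics/s_e2.png

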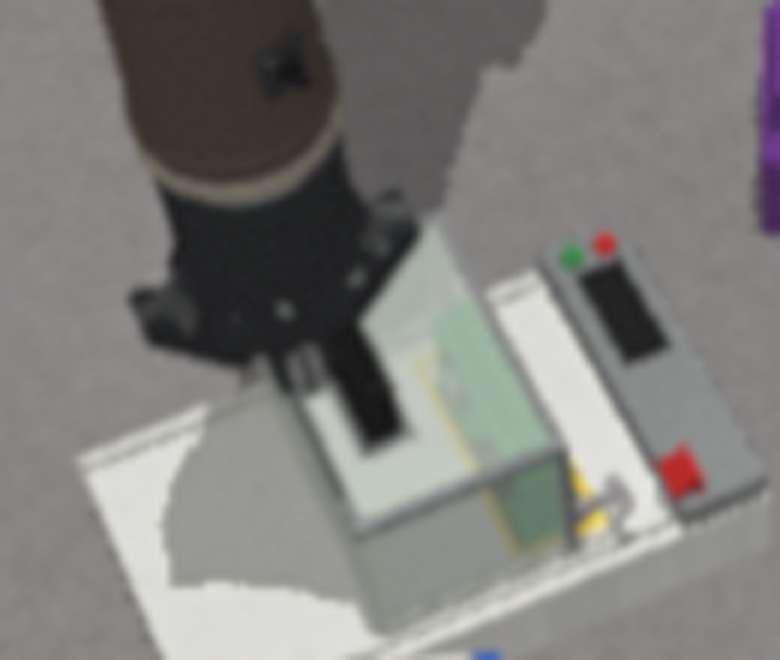

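Guard is sliding over the cassette cleanly; pin and pawl are still apart. Continue.

>>> carry_out([
  {"tx":0,"ty":1,"tz":0,"wx":0,"wy":0,"wz":0},
  {"tx":0,"ty":1,"tz":0,"wx":0,"wy":0,"wz":0},
  {"tx":0,"ty":0.8,"tz":0,"wx":0,"wy":0,"wz":0},
  {"tx":0,"ty":0.5,"tz":0,"wx":0,"wy":0,"wz":0},
  {"tx":0,"ty":0.4,"tz":0,"wx":0,"wy":0,"wz":0},
])

```text
time: 12.3
tcp_pos: [0.5414, -0.2019, 0.1633]
tcp_rot: [0.001, -0.07, 0.998, -0.002]
contact_force: [4.9, -10.7, -4.3]
opening: -0.001
```

```bash
python3 sl.py
```

```text
t 12.3 sealer x,y mm [ -0.3 -10.4] z 0.1633 F [  4.9 -10.7  -4.3]
```

>>> carry_out([
  {"tx":0,"ty":0.3,"tz":0,"wx":0,"wy":0,"wz":0},
  {"tx":0,"ty":0.3,"tz":0,"wx":0,"wy":0,"wz":0},
  {"tx":0,"ty":0.3,"tz":0,"wx":0,"wy":0,"wz":0},
  {"tx":0,"ty":0.2,"tz":0,"wx":0,"wy":0,"wz":0},
])

```text
time: 12.7
tcp_pos: [0.5394, -0.1895, 0.1632]
tcp_rot: [0.0, -0.071, 0.997, -0.001]
contact_force: [3.7, -10.2, -4.1]
opening: -0.001
```

```bash
python3 sl.py
```

```text
t 12.7 sealer x,y mm [-0.5  2.1] z 0.1632 F [  3.7 -10.2  -4.1]
```

>>> carry_out([
  {"tx":0,"ty":0.2,"tz":0,"wx":0,"wy":0,"wz":0},
  {"tx":0,"ty":0.2,"tz":0,"wx":0,"wy":0,"wz":0},
  {"tx":0,"ty":0,"tz":0,"wx":0,"wy":0,"wz":0},
])

```text
time: 13.0
tcp_pos: [0.5393, -0.1894, 0.1633]
tcp_rot: [0.001, -0.069, 0.998, -0.003]
contact_force: [6.6, -16.0, -6.8]
opening: -0.003
```

```bash
python3 sl.py
```

```text
t 13.0 sealer x,y mm [-0.5  2.2] z 0.1633 F [  6.6 -16.   -6.8]
```

>>> carry_out([
  {"tx":0,"ty":0.3,"tz":0,"wx":0,"wy":0,"wz":0},
  {"tx":0,"ty":0,"tz":0,"wx":0,"wy":0,"wz":0},
])

```text
time: 13.2
tcp_pos: [0.5393, -0.1893, 0.1634]
tcp_rot: [0.002, -0.069, 0.998, -0.005]
contact_force: [8.3, -23.6, -10.8]
opening: -0.005
```

```bash
python3 sl.py;python3 - <<'E'
from bench import bot
from ov import *
draw("scene",[],(215,170,120,100),6.5,"pics/s_e3.png",bot.grab_frame("scene"))
E
```

```text
t 13.2 sealer x,y mm [-0.6  2.3] z 0.1634 F [  8.3 -23.6 -10.8]
```

View pics/s_e3.png

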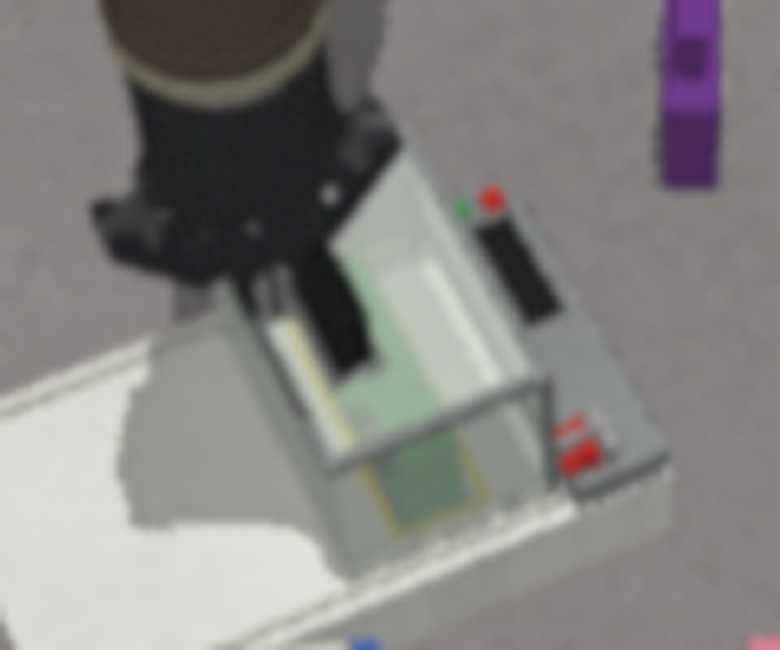

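>>> carry_out([
  {"tx":0,"ty":-0.5,"tz":0,"wx":0,"wy":0,"wz":0},
  {"tx":0,"ty":-1,"tz":0,"wx":0,"wy":0,"wz":0},
  {"tx":0,"ty":-1.5,"tz":0,"wx":0,"wy":0,"wz":0},
  {"tx":0,"ty":0,"tz":-3,"wx":0,"wy":0,"wz":0},
  {"tx":0,"ty":0,"tz":-4,"wx":0,"wy":0,"wz":0},
])

```text
time: 13.75
tcp_pos: [0.5411, -0.2116, 0.2319]
tcp_rot: [-0.003, -0.071, 0.997, 0.001]
contact_force: [1.2, -0.9, 0.9]
opening: -0.001
```

>>> carry_out([
  {"tx":0,"ty":-2,"tz":-4,"wx":0,"wy":0,"wz":0},
  {"tx":2,"ty":-4,"tz":0,"wx":0,"wy":0,"wz":0},
  {"tx":2,"ty":-4,"tz":0,"wx":0,"wy":0,"wz":0},
  {"tx":2,"ty":-4,"tz":0,"wx":0,"wy":0,"wz":0},
  {"tx":0,"ty":0,"tz":0,"wx":0,"wy":0,"wz":0},
])

```text
time: 14.25
tcp_pos: [0.4987, -0.3658, 0.2734]
tcp_rot: [-0.001, -0.066, 0.998, -0.001]
contact_force: [-1.3, 0.0, -0.2]
opening: -0.0
```

```bash
python3 sl.py;python3 - <<'E'
from bench import bot
from ov import *
S=[.5402,-.1915,.1420];q=0
it=[(S,(-35,35,16-q,34-q,146,186),(0,128,255))]
f=bot.grab_frame("scene")
draw("scene",it,(215,170,120,100),6.5,"pics/s_e4.png",f)
draw("scene",[],(300,100,160,200),3,"pics/s_e5.png",f)
draw("top",it,(200,90,280,150),2.8,"pics/t_e4.png",bot.grab_frame("top"))
E
```

```text
t 14.25 sealer x,y mm [ -65.7 -166.7] z 0.2734 F [-1.3  0.  -0.2]
```

View pics/s_e4.png

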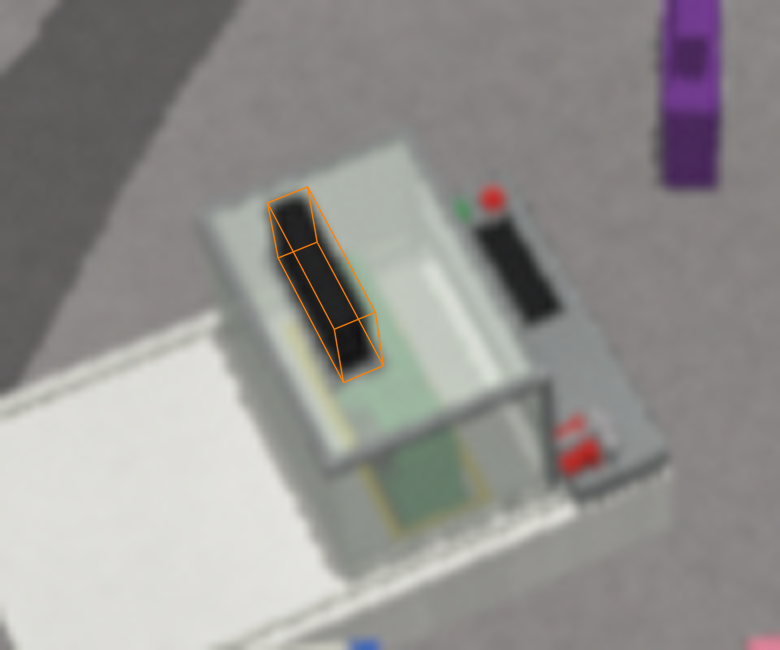

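View pics/t_e4.png

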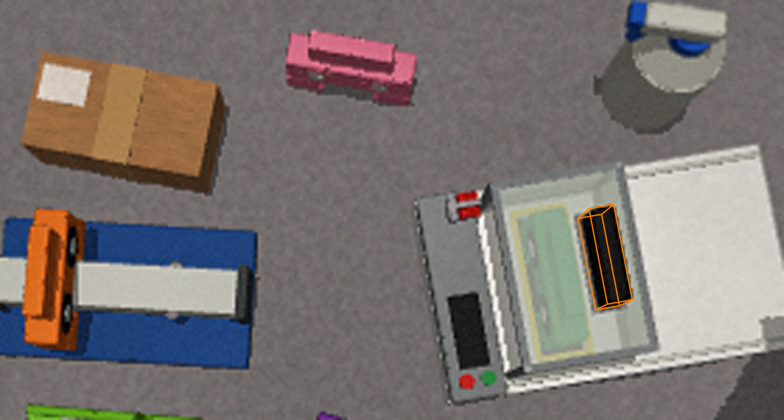

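```bash
python3 -c "
from bench import bot
print(bot.state()['contact_force']);print(bot.finish_job())"
```

```text
[0.39301048 0.07125806 0.04494524]
the job is handed in; nothing more can be done
None
```

I took the green cassette off the rail, stood it in the sealer's bay, let go of it, and pushed the guard shut. I handed the job in at about 14 s of the 72 s allowed; no verdict is reported.

- **Cassette:** the pictures show it upright in the bay. The gripper height at release (100.3 mm) matched the height worked out for fully down (100.4 mm).
- **Guard:** resistance rose to about 12 N through the latch zone. It then met a hard stop, where the force climbed to about 27 N with under 0.3 mm of travel. The handle sits where the shut position predicts, to about a pixel, and did not move when I backed off.
- **Latch:** I judged it caught from that hard stop and from the pin lying past the red pawl. I could not read the pawl's height directly.
- **Other objects:** in the last pictures the orange cassette is still on the rail, and the carton and spray bottle look undisturbed. The tape dispenser was only partly in the last crops; nothing went near it below the height of the rail work.
- **Robot:** the arm was well clear with no contact force when I handed in.

**Disagreements:**
- The two cameras differed slightly on the sealer: about 0.02 rad in yaw, and an overlay shift of 1 to 1.5 pixels in the scene view. That was within the pocket's clearance.
- My first two move calls were refused because I left out fields with a zero value; nothing moved.

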